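# Third hand: hold the tube rack against the screwing jig

### The arm

A 6-joint arm with a two-finger parallel gripper is mounted at the origin on the work surface. World frame = base frame: x ahead of the robot, y to its left, z up, the work surface at z = 0. Lengths are in mm, angles in rad, forces in N, time in s.
With the tool pointing down it reaches from about 250 to 775 mm from the base axis. Payload 4 kg.
Tool frame: the origin (TCP) lies at the very end of the fingers, on their centre line; the grasp point (between the pads) lies 19 mm behind it (r.grip_depth is the distance from the TCP to the grasp point, in mm); z points along the fingers, y is the line along which they close (so a half turn about z gives the same grasp; the last joint's range is limited). The gripper opens to 85 mm and grips with 20 to 120 N. Pads are 22 mm wide; open, the fingers measure 114 mm over their backs; the gripper's body (76 mm by 85 mm) begins 54 mm behind the grasp point. The pads swing forward as they close: fully open they stand 13 mm farther back than shut.
Start: joints at [1.139, 0.087, 1.371, -0, 1.684, -0.103], TCP at [177.609, 520.552, 210.141] pointing down, gripper open.
Joint ranges: [-3.1, 3.1], [-0.76, 2.03], [0.27, 2.55], [-1.08, 4.22], [0.17, 2.65], [-2.57, 2.57]. Speed limits (rad/s): [2.79, 2.79, 3.14, 3.14, 3.14, 3.14].

### API

Orientations are given as a rotation vector (axis times angle).
In Python, from station import sensors, read_camera, hand_in, r gives the robot as it stands.
- The arm moves only by the tool play_rows, never from a script. Its argument "rows" is a list of rows, each an object with "xyz": the shift along the tool's x, y, z in m, a list of three; "rot": the turn, a rotation vector about the tool's x, y, z in degrees, a list of three. A call has 1 to 10 rows; each row is the pose to reach, as a shift and turn from the pose commanded when the call began, along the tool's axes at that moment; what a row does not reach only later rows make up. A row lasts 1/12 s, in which the tool goes at most 41.7 mm and 7.16 degrees, less where a joint would pass 70% of its speed; a pose out of reach is approached as far as the arm can. A call with a gripper value outside its range is refused whole. "jaw" is the gripper command: -1 is shut, 1 is fully open, values between are in proportion, set as the call begins (left out, the last holds). The fingers move at their own pace and stop on an object; "newtons" is the grip in N (left out, the last holds). Time passes only in rows, so rows that repeat a pose let the fingers close. It gives the time, the measured TCP pose, the force, the opening and the grip force at its end, in the units of the state.
- sensors.get_state(): the state, without advancing time (a new reading comes with each control period).
- read_camera(name): name is "side" or "top"; returns a dict with "img" (400x640x3 uint8, blue, green, red), "vfov" (degrees; the focal length in pixels is half the picture's height over the tangent of half this angle, whatever the lens; pixels are square), "cx", "cy" (the principal point, pixels), "k1" (the pictures are not rectified: a ray, as slopes to the right and down, at radius r is drawn at 1 + k1 r^2 times it, then the intrinsics apply), "rvec" (rotation vector, rad) and "tvec" (3), from world to camera coordinates, as OpenCV has them. Camera axes: x right, y down, z forward; pixel columns grow to the right and rows downward; lengths in mm; the calibration is good to about 2 mm. A picture is of the moment at which its call begins. There is no depth.
- hand_in(): hands the job in; it is judged then, once.
The state is a dict: "t": time; "q": joint angles; "qd": joint speeds; "tau": joint torques, N m; "tcp_pos": TCP position; "tcp_rot": TCP orientation; "contact_force": force on the tool from outside, world axes, zero at the start; "torque": the same for the moment, N m; "finger_gap": finger opening in mm; "grasp_force": force on a finger pad.
Only numpy, scipy, OpenCV 4.12 (cv2) and the standard library are available. Lean on these libraries where they do the work, as an engineer would, in place of code of your own. Each camera call takes 0.05 s, during which the arm holds its last target. There are 200 camera calls.

### The job

Take the tube rack that has the metal mounting plate by its handle and bring it up gently to the screwing jig: standing flat on the bench, its plate flush against the sprung backing plate and centred on it. Press it there with a steady 12 N or so, which sinks the backing plate about halfway, for a few seconds so that a colleague can screw it on, and finish while still holding it pressed like that. Leave everything else on the bench where it is.

Things in the scene. Friction and masses are not known exactly. Their poses are not given: they have to be found in the camera images.
- rack: Rack to mount: white block 140 mm wide (y), 72 deep overall (x), 45 high, wells in its top; unlike the spare it has an upright metal plate on its back (+x), 6 mm thick, 140 wide, 82 tall. A white handle rib stands mid-top (see rack_handle). 0.3 to 0.55 kg. Origin: centre of underside, 37 mm before the plate's back face. Starts standing left or right, plate facing roughly away from the robot.
- rack_handle (a point): Grip point in the handle rib (14 mm thick along the rack's y, 50 mm long along x, from 45 to 85 mm above the underside, top beside it flat and free): middle of its length and thickness, 72 mm above the rack's underside, 4 mm in front (-x) of its origin. Fingers close along the rack's y.
- rack_back (a point): Middle of the back (+x) face of the rack's mounting plate: 37 mm behind the rack's origin, 41 mm above its underside. Axes as the rack's.
- jig: Screwing jig, fixed to the bench: dark steel angle 170 mm wide, 100 tall, with a sprung bare-metal backing plate before it. Origin: on the bench under the middle of the backing plate's front face at rest. x points away from the robot, the way to press; y along the plate. Place and yaw vary. Nothing stands in front of the plate; the angle begins 50 mm behind its face, the base ends 138 mm behind.
- backing (a joint): How far the backing plate is pushed in, in m: 0 at rest, 0.024 against its stop. It slides straight along the jig's x on a spring of 1 N per mm without preload (12 N at 0.012), lightly damped.
- plate_face (a point): Middle of the front face of the backing plate (150 mm wide, upright, from 4 to 90 mm above the bench); 50 mm above the bench. Moves with the plate. Axes as the jig's.
- spare_rack: A spare rack of the same white block and handle (140 x 66 x 45 mm, handle to 85 mm) but without a metal plate; not wanted. Standing on the other side of the bench; origin: centre of the underside, 2 mm behind the block's middle.
- tube_a: sample tube with a screw cap lying on the bench, 97 mm long, 20 mm thick at the cap; origin under its middle. Leave it alone.
- tube_b: another such sample tube, 97 mm long, 20 mm thick. Leave it alone.
- pot: small round sample jar with a lid, 48 mm across, 62 mm tall; origin under its centre. Leave it alone.
- screwdriver: screwdriver lying on the bench to the right of the jig, for the colleague, about 200 mm long. Leave it alone.
- beaker: empty white beaker, 70 mm across, 85 mm tall; origin under its centre. Leave it alone.
- screw_tray: open steel tray 100 x 140 x 30 mm; origin under its centre. Leave it alone.
Not all that is in view belongs to the job. What is meant by the jig is not pink, and is the smaller of those in its own colour. What is shaped like the rack but green or red is not meant.

How it is judged (in metres and radians):
On the way:
1. the rack is pressed flush, centred and flat against the backing plate with 8 to 16 N for 2 s on end (contact force between rack and jig between 8 and 16 N and y of rack_back in the frame of plate_face between -0.008 and 0.008 m and angle between the x axis of rack and the x axis of jig, either way round below 0.06 rad and x of rack_back in the frame of plate_face above -0.004 m and height (world z) of rack below 0.004 m and angle between rack's own z axis and vertical below 0.06 rad and linear speed of rack below 0.01 m/s), for 2 s.
At the end, for the whole second after the job is handed in: The rack presses on the jig's backing plate with 8 to 16 N, held by the robot: centred within 8 mm, square within 0.06 rad, plate to plate within 4 mm, standing on the bench (underside under 4 mm, tilt under 0.06 rad), at rest (under 10 mm/s), for the last second while the robot keeps holding (all of step 1 and contact force between any of the fingers, the arm and rack above 1 N); the arm keeps its last pose, push and grip.
It fails at once if the rack is rammed against the jig with over 35 N (contact force between rack and jig above 35 N).
It fails at once if something else on the bench is moved by more than 30 mm (distance of any of spare_rack, tube_a, tube_b, pot, screwdriver, beaker, screw_tray from where it was at the start of the episode above 0.03 m).
It also fails if it takes over 48 s, if anything falls off the work surface, if the arm or the gripper's body presses on something with over 40 N, if the wrist force passes 120 N, or if a joint passes its speed limit or range.

## Working session

There is one attempt and no reset: what is moved stays moved. The work goes in short steps, Python scripts to look and compute and a tool call to move; the robot and the scene stay as the last step left them, time stands still between calls to the robot, and variables do not carry over. Pictures are saved under pics/ and viewed, at most 10 in all, crops included, and the job is handed in when it is done.

Besides the shell and the picture viewer there is one more tool, called after ">>>" by a JSON object that holds its "method" and its "body", one argument or row to a line. play_rows: Moves the arm, as the interface text tells. Its arguments: {"type":"object","properties":{"rows":{"type":"array"},"jaw":{"type":"number"},"newtons":{"type":"number"}},"required":["rows"]}

```bash
mkdir -p pics; ls; python3 - <<'E'
from station import sensors, read_camera, r
import cv2,numpy as np
for n in("top","side"):
    c=read_camera(n); cv2.imwrite(f"pics/{n}0.png",c["img"]); np.savez(f"pics/{n}0.npz",**c)
    print(n,{k:c[k] for k in c if k!="img"})
print(sensors.get_state())
E
```

```text
pics
top {'vfov': 51.39146133673705, 'cx': 320.23254217451193, 'cy': 199.48327991165894, 'k1': 0.01543018306922965, 'rvec': array([ 2.12600448, -2.13655294,  0.17128765]), 'tvec': array([  88.9294762 ,  484.62624348, 1097.41941069])}
side {'vfov': 56.47597130204891, 'cx': 320.9678306573154, 'cy': 202.2912031023704, 'k1': 0.024345331886830916, 'rvec': array([ 0.77951493, -2.49725995,  1.23384897]), 'tvec': array([ 462.20467311,  188.71308759, 1116.39926525])}
{'t': 0.1, 'q': array([ 1.13894019e+00,  8.79275114e-02,  1.37214845e+00, -7.59603359e-06,
        1.68361320e+00, -1.03124724e-01]), 'qd': array([-0.0018042 , -0.00180648, -0.00573609, -0.0019633 ,  0.00212318,
       -0.0003651 ]), 'tau': array([ 1.60257339e-03, -3.53017294e+01, -3.14218283e+01, -1.32237415e-04,
        8.03671282e-03, -1.09933063e-05]), 'tcp_pos': array([177.36945859, 520.0785058 , 209.00786431]), 'tcp_rot': array([-0.51395976, -3.09871005,  0.00317866]), 'contact_force': array([ 0.13092402, -0.13197239, -0.77983062]), 'torque': array([ 0.00169809,  0.02310019, -0.02291675]), 'grasp_force': 0.0, 'finger_gap': 85.60109279793424}
```

View pics/top0.png

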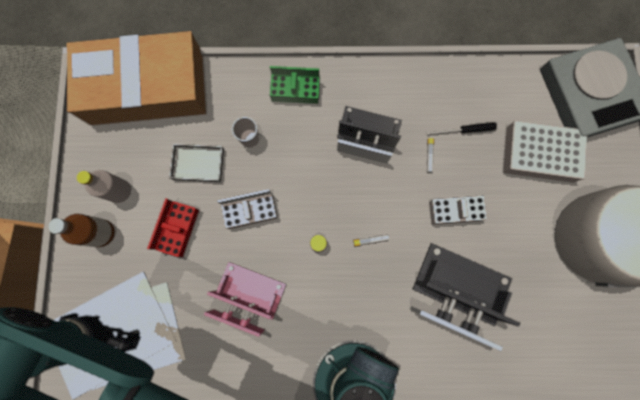

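View pics/side0.png

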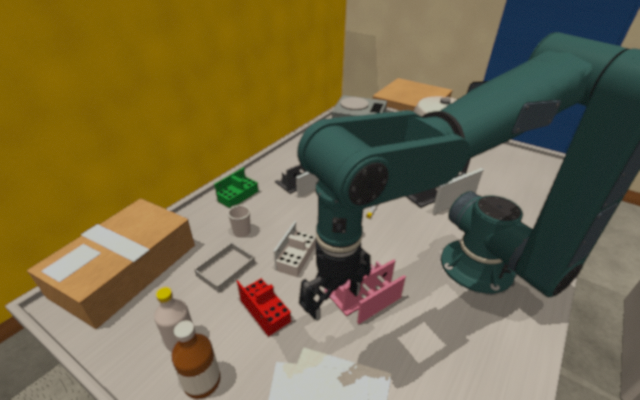

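The top view shows the wanted rack at about (248,210) with its plate edge at (246,195). The jig is the smaller dark one at (369,133), its backing plate along (338,146)–(397,158). The spare is at (459,210) without a plate. The side view shows the rack at about (297,248). I'll enlarge rack and jig for edges.

```bash
cat > h.py <<'E'
import cv2,numpy as np
def load(n): return dict(np.load(f"pics/{n}.npz"))
def cam(c):
    f=200/np.tan(np.radians(float(c["vfov"]))/2)
    K=np.array([[f,0,c["cx"]],[0,f,c["cy"]],[0,0,1]],float)
    return K,np.array([c["k1"],0,0,0,0],float),cv2.Rodrigues(c["rvec"])[0],c["tvec"].astype(float)
def toworld(c,px,z):
    K,d,R,t=cam(c); px=np.array(px,float).reshape(-1,1,2)
    s=cv2.undistortPoints(px,K,d)[:,0]; D=np.c_[s,np.ones(len(s))]@R; o=-R.T@t
    return o+D*((np.asarray(z)-o[2])/D[:,2])[:,None]
def topx(c,P):
    K,d,R,t=cam(c); return cv2.projectPoints(np.array(P,float).reshape(-1,1,3),c["rvec"],t,K,d)[0][:,0]
E
python3 - <<'E'
from h import *
i=load("top0")["img"]
a=cv2.resize(i[180:240,210:286],None,fx=7,fy=7,interpolation=3)
b=cv2.resize(i[98:168,328:408],None,fx=7,fy=7,interpolation=3)
h=max(a.shape[0],b.shape[0]); a=cv2.copyMakeBorder(a,0,h-a.shape[0],0,0,0)
b=b[:, :]
o=cv2.resize(np.hstack([a,b]),(796,int(h*796/(a.shape[1]+b.shape[1]))))
print(o.shape,796/(a.shape[1]+b.shape[1])*7)
cv2.imwrite("pics/crop1.png",o)
E
```

```text
(357, 796, 3) 5.102564102564102
```

View pics/crop1.png

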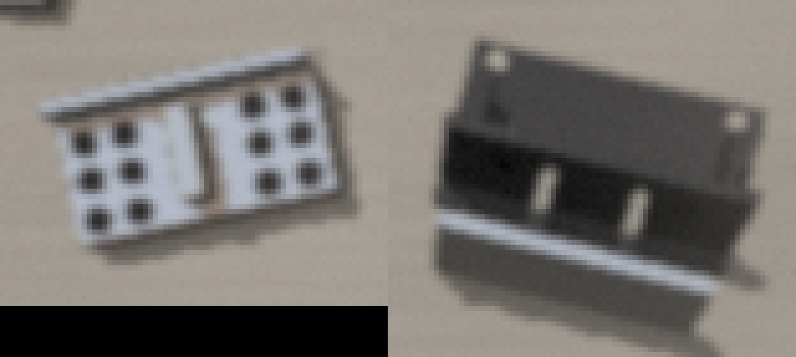

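The crop (5.1x) shows the rack's plate top from (40,103) to (305,48) and block front corners at (85,245) and (340,190). The jig's backing plate front top edge runs from (440,222) to (715,292). I'll fit poses to these.

```bash
cat > fit.py <<'E'
from h import *
from scipy.optimize import least_squares
def fit(c,M,px,x0):
    M=np.array(M,float);px=np.array(px,float)
    def W(p):
        a=p[2];return np.c_[p[0]+M[:,0]*np.cos(a)-M[:,1]*np.sin(a),p[1]+M[:,0]*np.sin(a)+M[:,1]*np.cos(a),M[:,2]]
    s=least_squares(lambda p:(topx(c,W(p))-px).ravel(),x0,x_scale=[10,10,.1],loss="soft_l1")
    return s.x,s.fun.reshape(-1,2) if s.fun.size==2*len(M) else s.fun
E
python3 - <<'E'
from fit import *
c=load("top0");S=5.1026
A=lambda p:np.array(p)/S+[210,180]-.5+.5/S
B=lambda p:(np.array(p)-[388,0])/S+[328,98]-.5+.5/S
x,f=fit(c,[[-35,70,45],[-35,-70,45],[37,70,82],[37,-70,82],[31,70,82],[31,-70,82]],A([[85,245],[342,190],[40,103],[304,47],[44,122],[308,65]]),[450,200,0])
print("rack",x,f.round(1).tolist())
R=lambda a,v:np.array([[np.cos(a),-np.sin(a)],[np.sin(a),np.cos(a)]])@v
print("handle",x[:2]+R(x[2],[-4,0]), toworld(c,A([[180,112],[205,195]]),85))
y,f=fit(c,[[0,75,90],[0,-75,90]],B([[439,222],[714,292]]),[550,0,0])
print("jig",y,f.round(1).tolist())
print(toworld(c,B([[439,222],[714,292]]),90), toworld(c,[[459,210]],45), toworld(c,[[319,243],[371,240],[245,132],[198,163]],10))
from scipy.spatial.transform import Rotation as T
print(T.from_rotvec([-0.51395976, -3.09871005,  0.00317866]).as_matrix())
E
```

```text
rack [4.56019924e+02 2.80858213e+02 2.15263393e-01] [[-0.5, 0.7], [-0.0, 0.2], [0.2, 0.6], [0.4, 0.2], [-0.2, -0.9], [0.1, -1.2]]
handle [452.11224331 280.00379356] [[473.21191826 284.52442439  85.        ]
 [430.06248732 270.60031582  85.        ]]
jig [ 6.15754390e+02 -3.24804513e+01 -2.65669240e-01] [[-0.3, -0.1], [0.3, 0.1]]
[[ 635.2009759    38.99769192   90.        ]
 [ 596.28265398 -103.97923378   90.        ]] [[ 453.42401326 -288.85857074   45.        ]] [[368.27609322  90.66231543  10.        ]
 [375.87631743 -53.1548557   10.        ]
 [689.51925844 303.58736841  10.        ]
 [597.93000168 435.59123023  10.        ]]
[[-9.46452294e-01  3.22842528e-01 -8.70656489e-04]
 [ 3.22843635e-01  9.46450395e-01 -1.90719058e-03]
 [ 2.08310950e-04 -2.08615080e-03 -9.99997802e-01]]
```

>>> {"method": "play_rows", "body": {
  "rows": [
    {"xyz":[-0.034,-0.014,0],"rot":[0,0,-3.1]},
    {"xyz":[-0.067,-0.028,0],"rot":[0,0,-6.2]},
    {"xyz":[-0.101,-0.042,0],"rot":[0,0,-9.3]},
    {"xyz":[-0.135,-0.055,0],"rot":[0,0,-12.4]},
    {"xyz":[-0.169,-0.069,0],"rot":[0,0,-15.5]},
    {"xyz":[-0.202,-0.083,0],"rot":[0,0,-18.6]},
    {"xyz":[-0.236,-0.097,0],"rot":[0,0,-21.7]},
    {"xyz":[-0.27,-0.111,0],"rot":[0,0,-24.8]},
    {"xyz":[-0.303,-0.125,0],"rot":[0,0,-28]},
    {"xyz":[-0.337,-0.139,0],"rot":[0,0,-31.1]}
  ],
  "jaw": 1,
  "newtons": 80
}}

```text
t: 0.93
tcp_pos: [452.4, 278.7, 209.6]
tcp_rot: [0.34, -3.122, 0.0]
contact_force: [-0.1, 1.0, 0.7]
finger_gap: 85.4
grasp_force: 0.0
```

>>> {"method": "play_rows", "body": {
  "rows": [
    {"xyz":[0,0,0.03],"rot":[0,0,0]},
    {"xyz":[0,0,0.06],"rot":[0,0,0]},
    {"xyz":[0,0,0.08],"rot":[0,0,0]},
    {"xyz":[0,0,0.08],"rot":[0,0,0]},
    {"xyz":[0,0,0.08],"rot":[0,0,0]},
    {"xyz":[0,0,0.08],"rot":[0,0,0]}
  ]
}}

```text
t: 1.43
tcp_pos: [452.3, 280.6, 131.5]
tcp_rot: [-0.336, 3.122, 0.001]
contact_force: [-0.8, -0.4, 0.4]
finger_gap: 85.7
grasp_force: 0.0
```

```bash
python3 - <<'E'
from station import sensors, read_camera
from h import *
from scipy.spatial.transform import Rotation as T
s=sensors.get_state(); print(s["t"],s["tcp_pos"],T.from_rotvec(s["tcp_rot"]).as_matrix().round(3),s["q"].round(2))
o=[]
for n,(u0,u1,v0,v1) in dict(top=(190,310,140,260),side=(240,360,190,310)).items():
    c=read_camera(n); np.savez(f"pics/{n}1.npz",**c)
    o.append(cv2.resize(c["img"][v0:v1,u0:u1],(398,398),interpolation=3))
cv2.imwrite("pics/crop2.png",np.hstack(o))
E
```

```text
1.4333 [452.27172853 280.6473518  131.49105345] [[-0.977 -0.213  0.002]
 [-0.213  0.977  0.001]
 [-0.002  0.001 -1.   ]] [ 0.45  0.08  1.54  0.    1.52 -1.34]
```

View pics/crop2.png

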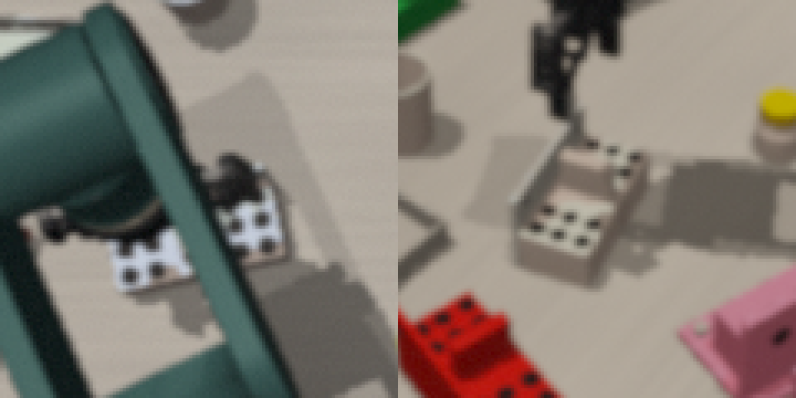

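The views show the gripper above the rack. Only the side view is unobstructed, with the plate at about (545,165) and the block below it. I'll project the fitted rack model onto it as a check.

```bash
python3 - <<'E'
from fit import *
c=load("side1"); x,y,a=456.02,280.86,.2153
def P(M): M=np.array(M,float); return np.c_[x+M[:,0]*np.cos(a)-M[:,1]*np.sin(a),y+M[:,0]*np.sin(a)+M[:,1]*np.cos(a),M[:,2]]
im=cv2.resize(c["img"][190:310,240:360],(720,720),interpolation=3)[:590]
def L(M):
    p=((topx(c,P(M))-[240,190]+.5)*6).round().astype(int); cv2.polylines(im,[p],True,(0,0,255),1)
L([[-35,70,45],[-35,-70,45],[31,-70,45],[31,70,45]]);L([[-35,70,0],[-35,70,45],[31,70,45],[31,70,0]]);L([[37,70,0],[37,70,82],[37,-70,82],[37,-70,0]])
L([[-29,7,45],[-29,7,85],[21,7,85],[21,7,45]])
cv2.imwrite("pics/ov.png",im)
E
```

```text
(no output)
```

View pics/ov.png

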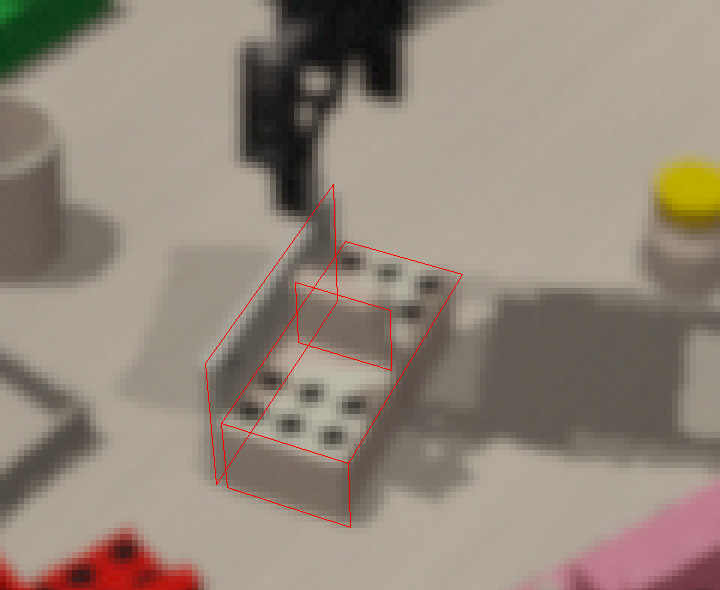

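The overlay matches the rack to about 3 mm (it sits slightly nearer the robot). Descending and gripping.

>>> {"method": "play_rows", "body": {
  "rows": [
    {"xyz":[0.001,-0.001,0.02],"rot":[0,0,0]},
    {"xyz":[0.002,-0.001,0.04],"rot":[0,0,0]},
    {"xyz":[0.002,-0.001,0.06],"rot":[0,0,0]},
    {"xyz":[0.002,-0.001,0.072],"rot":[0,0,0]},
    {"xyz":[0.002,-0.001,0.077],"rot":[0,0,0]},
    {"xyz":[0.002,-0.001,0.077],"rot":[0,0,0]},
    {"xyz":[0.002,-0.001,0.077],"rot":[0,0,0]},
    {"xyz":[0.002,-0.001,0.077],"rot":[0,0,0]}
  ]
}}

```text
t: 2.2
tcp_pos: [451.1, 279.4, 54.9]
tcp_rot: [-0.335, 3.121, 0.002]
contact_force: [-0.1, 0.2, -0.4]
finger_gap: 85.5
grasp_force: 0.0
```

>>> {"method": "play_rows", "body": {
  "rows": [
    {"xyz":[0,0,0],"rot":[0,0,0]},
    {"xyz":[0,0,0],"rot":[0,0,0]},
    {"xyz":[0,0,0],"rot":[0,0,0]},
    {"xyz":[0,0,0],"rot":[0,0,0]},
    {"xyz":[0,0,0],"rot":[0,0,0]},
    {"xyz":[0,0,0],"rot":[0,0,0]},
    {"xyz":[0,0,0],"rot":[0,0,0]},
    {"xyz":[0,0,0],"rot":[0,0,0]}
  ],
  "jaw": -1,
  "newtons": 80
}}

```text
t: 2.87
tcp_pos: [450.0, 279.4, 53.7]
tcp_rot: [-0.336, 3.123, 0.002]
contact_force: [-0.4, 2.2, 2.8]
finger_gap: 11.4
grasp_force: 80.9
```

>>> {"method": "play_rows", "body": {
  "rows": [
    {"xyz":[0,0,-0.002],"rot":[0,0,0]},
    {"xyz":[0,0,-0.006],"rot":[0,0,0]},
    {"xyz":[0,0,-0.012],"rot":[0,0,0]},
    {"xyz":[0,0,-0.018],"rot":[0,0,0]},
    {"xyz":[0,0,-0.023],"rot":[0,0,0]},
    {"xyz":[0,0,-0.025],"rot":[0,0,0]},
    {"xyz":[0,0,-0.025],"rot":[0,0,0]},
    {"xyz":[0,0,-0.025],"rot":[0,0,0]},
    {"xyz":[0,0,-0.025],"rot":[0,0,0]},
    {"xyz":[0,0,-0.025],"rot":[0,0,0]}
  ]
}}

```text
t: 3.7
tcp_pos: [449.6, 278.6, 77.7]
tcp_rot: [0.335, -3.123, 0.0]
contact_force: [0.2, 0.1, -4.6]
finger_gap: 11.4
grasp_force: 80.0
```

>>> {"method": "play_rows", "body": {
  "rows": [
    {"xyz":[0,-0.004,0],"rot":[0,0,0]},
    {"xyz":[0,-0.012,0],"rot":[0,0,0]},
    {"xyz":[0,-0.024,0],"rot":[0,0,0]},
    {"xyz":[0,-0.04,0],"rot":[0,0,0]},
    {"xyz":[0,-0.058,0],"rot":[0,0,0]},
    {"xyz":[0,-0.077,0],"rot":[0,0,0]},
    {"xyz":[0,-0.096,0],"rot":[0,0,0]},
    {"xyz":[0,-0.114,0],"rot":[0,0,0]},
    {"xyz":[0,-0.132,0],"rot":[0,0,0]},
    {"xyz":[0,-0.15,0],"rot":[0,0,0]}
  ]
}}

```text
t: 4.53
tcp_pos: [481.9, 130.0, 78.1]
tcp_rot: [-0.334, 3.124, -0.001]
contact_force: [0.3, -0.7, -4.7]
finger_gap: 11.3
grasp_force: 80.0
```

>>> {"method": "play_rows", "body": {
  "rows": [
    {"xyz":[-0.001,-0.018,0],"rot":[0,0,2]},
    {"xyz":[-0.002,-0.036,0],"rot":[0,0,5]},
    {"xyz":[-0.003,-0.054,0],"rot":[0,0,9]},
    {"xyz":[-0.004,-0.072,0],"rot":[0,0,13]},
    {"xyz":[-0.005,-0.09,0],"rot":[0,0,17]},
    {"xyz":[-0.006,-0.107,0],"rot":[0,0,21]},
    {"xyz":[-0.006,-0.122,0],"rot":[0,0,24]},
    {"xyz":[-0.006,-0.134,0],"rot":[0,0,26.5]},
    {"xyz":[-0.006,-0.141,0],"rot":[0,0,27.5]},
    {"xyz":[-0.006,-0.143,0],"rot":[0,0,27.5]}
  ]
}}

```text
t: 5.37
tcp_pos: [518.0, -7.9, 78.1]
tcp_rot: [0.42, 3.113, -0.001]
contact_force: [0.0, 0.5, -4.0]
finger_gap: 11.5
grasp_force: 80.0
```

>>> {"method": "play_rows", "body": {
  "rows": [
    {"xyz":[0,0,0],"rot":[0,0,0]},
    {"xyz":[0,0,0],"rot":[0,0,0]},
    {"xyz":[0,0,0],"rot":[0,0,0]},
    {"xyz":[0,0,0],"rot":[0,0,0]},
    {"xyz":[0,0,0],"rot":[0,0,0]}
  ]
}}

```text
t: 5.78
tcp_pos: [517.9, -5.6, 78.1]
tcp_rot: [-0.415, -3.114, -0.0]
contact_force: [0.1, 0.2, -4.6]
finger_gap: 11.1
grasp_force: 80.0
```

```bash
python3 - <<'E'
from station import sensors, read_camera
from h import *
from scipy.spatial.transform import Rotation as T
s=sensors.get_state(); print(s["t"],s["tcp_pos"],T.from_rotvec(s["tcp_rot"]).as_matrix().round(4),s["contact_force"],s["torque"],s["q"].round(2),s["finger_gap"])
o=[]
for n,(u0,u1,v0,v1) in dict(top=(300,420,90,210),side=(260,380,130,250)).items():
    c=read_camera(n); np.savez(f"pics/{n}2.npz",**c)
    o.append(cv2.resize(c["img"][v0:v1,u0:u1],(398,398),interpolation=3))
cv2.imwrite("pics/crop3.png",np.hstack(o))
E
```

```text
5.7833 [517.91580481  -5.61719041  78.11287629] [[-9.652e-01  2.617e-01 -0.000e+00]
 [ 2.617e-01  9.652e-01  2.000e-04]
 [ 1.000e-04  2.000e-04 -1.000e+00]] [ 0.09494836  0.24897891 -4.6302637 ] [ 0.01954565  0.03608604 -0.02657167] [-0.12  0.08  1.64  0.    1.42 -1.43] 11.136539355505302
```

View pics/crop3.png

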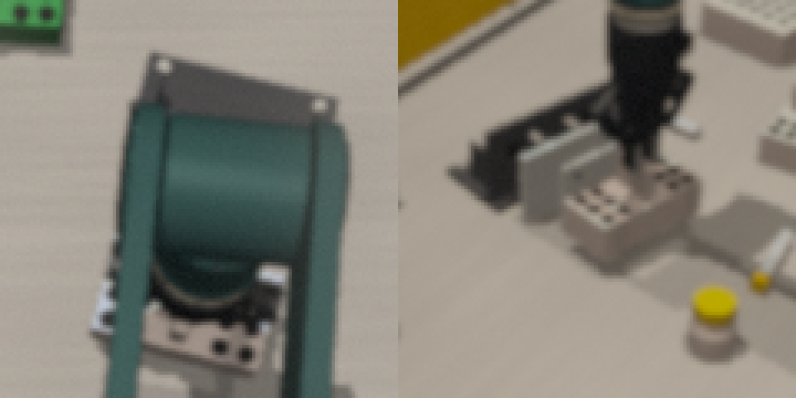

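The rack is held about 60 mm in front of the jig (side view: its plate at (595,165), backing plate at (570,180)). I'll overlay both models to check centring and squareness.

```bash
cat > ov.py <<'E'
from fit import *
def P(p,M,h=0):
    x,y,a=p; M=np.array(M,float); return np.c_[x+M[:,0]*np.cos(a)-M[:,1]*np.sin(a),y+M[:,0]*np.sin(a)+M[:,1]*np.cos(a),M[:,2]+h]
def overlay(tag,rack,h,jig,name,j=0):
    o=[]
    for n,(u0,v0) in dict(top=(310,140),side=(290,155)).items():
        c=load(n+tag); k=5.6 if n=="side" else 5.6
        im=cv2.resize(c["img"][v0:v0+71,u0:u0+71],(398,398),interpolation=3)
        def L(p,M,h,col): cv2.polylines(im,[((topx(c,P(p,M,h))-[u0,v0]+.5)*398/71).round().astype(int)],True,col,1)
        for M in ([[-35,70,45],[-35,-70,45],[31,-70,45],[31,70,45]],[[-35,70,0],[-35,70,45],[31,70,45],[31,70,0]],[[37,70,0],[37,70,82],[37,-70,82],[37,-70,0]],[[-29,7,85],[21,7,85],[21,-7,85],[-29,-7,85]]): L(rack,M,h,(0,0,255))
        L(jig,[[j,75,4],[j,75,90],[j,-75,90],[j,-75,4]],0,(0,255,0)); o.append(im)
    cv2.imwrite(name,np.hstack(o))
E
python3 -c "
from ov import *
overlay('2',(521.8,-6.7,-.2648),24.5,(615.75,-32.5,-.2657),'pics/ov2.png')"
```

```text
(no output)
```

View pics/ov2.png

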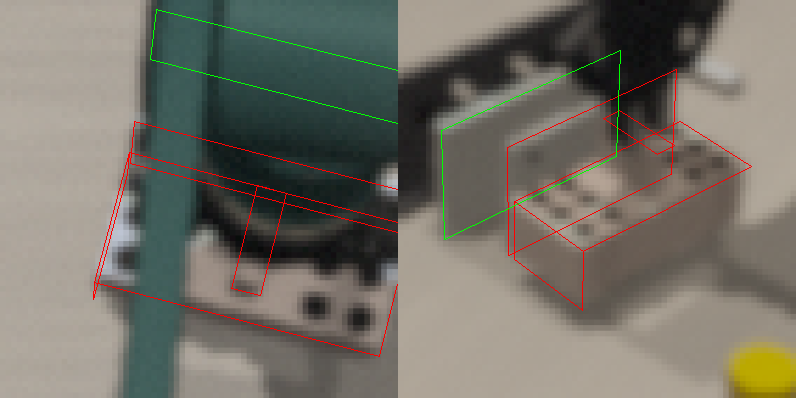

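>>> {"method": "play_rows", "body": {
  "rows": [
    {"xyz":[-0.003,0,0.004],"rot":[0,0,0]},
    {"xyz":[-0.006,0,0.01],"rot":[0,0,0]},
    {"xyz":[-0.01,0,0.016],"rot":[0,0,0]},
    {"xyz":[-0.014,0,0.02],"rot":[0,0,0]},
    {"xyz":[-0.018,0,0.022],"rot":[0,0,0]},
    {"xyz":[-0.022,0,0.023],"rot":[0,0,0]},
    {"xyz":[-0.026,0,0.0235],"rot":[0,0,0]},
    {"xyz":[-0.03,0,0.0235],"rot":[0,0,0]},
    {"xyz":[-0.03,0,0.0235],"rot":[0,0,0]},
    {"xyz":[-0.03,0,0.0235],"rot":[0,0,0]}
  ]
}}

```text
t: 6.72
tcp_pos: [547.4, -14.2, 54.9]
tcp_rot: [0.417, 3.113, 0.0]
contact_force: [0.4, 0.5, -4.7]
finger_gap: 11.4
grasp_force: 80.0
```

>>> {"method": "play_rows", "body": {
  "rows": [
    {"xyz":[0,0,0],"rot":[0,0,0]},
    {"xyz":[0,0,0],"rot":[0,0,0]},
    {"xyz":[0,0,0],"rot":[0,0,0]}
  ]
}}

```text
t: 6.97
tcp_pos: [546.8, -14.1, 54.7]
tcp_rot: [0.416, 3.114, 0.0]
contact_force: [-0.3, 0.3, -4.6]
finger_gap: 11.1
grasp_force: 80.0
```

>>> {"method": "play_rows", "body": {
  "rows": [
    {"xyz":[-0.002,0,0.0003],"rot":[0,0,0]},
    {"xyz":[-0.005,0,0.0005],"rot":[0,0,0]},
    {"xyz":[-0.008,0,0.0007],"rot":[0,0,0]},
    {"xyz":[-0.011,0,0.0007],"rot":[0,0,0]},
    {"xyz":[-0.014,0,0.0007],"rot":[0,0,0]},
    {"xyz":[-0.017,0,0.0007],"rot":[0,0,0]},
    {"xyz":[-0.02,0,0.0007],"rot":[0,0,0]},
    {"xyz":[-0.022,0,0.0007],"rot":[0,0,0]},
    {"xyz":[-0.022,0,0.0007],"rot":[0,0,0]},
    {"xyz":[-0.022,0,0.0007],"rot":[0,0,0]}
  ]
}}

```text
t: 7.8
tcp_pos: [568.3, -20.0, 53.9]
tcp_rot: [0.417, 3.114, 0.0]
contact_force: [1.2, 1.0, -3.3]
finger_gap: 11.3
grasp_force: 80.0
```

>>> {"method": "play_rows", "body": {
  "rows": [
    {"xyz":[-0.001,0,0],"rot":[0,0,0]},
    {"xyz":[-0.002,0,0],"rot":[0,0,0]},
    {"xyz":[-0.003,0,0],"rot":[0,0,0]},
    {"xyz":[-0.004,0,0],"rot":[0,0,0]},
    {"xyz":[-0.005,0,0],"rot":[0,0,0]},
    {"xyz":[-0.006,0,0],"rot":[0,0,0]},
    {"xyz":[-0.007,0,0],"rot":[0,0,0]},
    {"xyz":[-0.008,0,0],"rot":[0,0,0]},
    {"xyz":[-0.008,0,0],"rot":[0,0,0]},
    {"xyz":[-0.008,0,0],"rot":[0,0,0]}
  ]
}}

```text
t: 8.63
tcp_pos: [575.3, -21.7, 53.8]
tcp_rot: [-0.416, -3.112, -0.001]
contact_force: [-4.7, 1.9, -1.9]
finger_gap: 11.3
grasp_force: 80.3
```

>>> {"method": "play_rows", "body": {
  "rows": [
    {"xyz":[-0.0006,0,0],"rot":[0,0,0]},
    {"xyz":[-0.0012,0,0],"rot":[0,0,0]},
    {"xyz":[-0.0018,0,0],"rot":[0,0,0]},
    {"xyz":[-0.0024,0,0],"rot":[0,0,0]},
    {"xyz":[-0.003,0,0],"rot":[0,0,0]},
    {"xyz":[-0.0036,0,0],"rot":[0,0,0]},
    {"xyz":[-0.004,0,0],"rot":[0,0,0]},
    {"xyz":[-0.004,0,0],"rot":[0,0,0]},
    {"xyz":[-0.004,0,0],"rot":[0,0,0]}
  ]
}}

```text
t: 9.38
tcp_pos: [578.0, -22.4, 53.8]
tcp_rot: [-0.416, -3.11, -0.001]
contact_force: [-8.2, 2.9, 0.8]
finger_gap: 11.2
grasp_force: 80.6
```

```bash
python3 - <<'E'
from station import sensors, read_camera
from ov import *
s=sensors.get_state(); f=s["contact_force"]; d=np.array([.965,-.263,0]); print(s["t"],s["tcp_pos"],s["tcp_rot"],f,f@d,s["torque"])
for n in("top","side"): np.savez(f"pics/{n}3.npz",**read_camera(n))
p=s["tcp_pos"]; overlay('3',(p[0]+3.9,p[1]-1.05,-.265),0,(615.75,-32.5,-.2657),'pics/ov3.png',9)
E
```

```text
9.3833 [577.99108605 -22.41238654  53.78016656] [-4.15614748e-01 -3.10971624e+00 -1.03089654e-03] [-8.22337857  2.90561691  0.80735513] -8.699737569601698 [ 0.44025263  1.26241025 -0.07142548]
```

View pics/ov3.png

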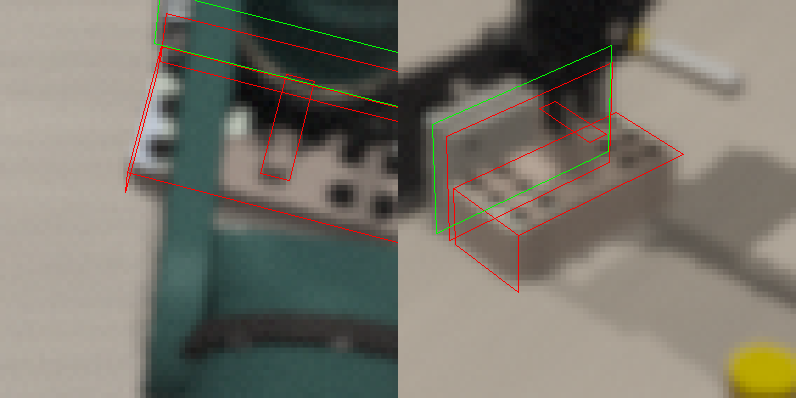

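The rack is flat against the backing plate, model and picture agree, and its left edge sits just inside the backing plate's. About 8.7 N is measured including bench friction, so I'll press a little further.

>>> {"method": "play_rows", "body": {
  "rows": [
    {"xyz":[-0.0006,0,0],"rot":[0,0,0]},
    {"xyz":[-0.0012,0,-0.0001],"rot":[0,0,0]},
    {"xyz":[-0.0018,0,-0.0002],"rot":[0,0,0]},
    {"xyz":[-0.0024,0,-0.0003],"rot":[0,0,0]},
    {"xyz":[-0.003,0,-0.0003],"rot":[0,0,0]},
    {"xyz":[-0.0036,0,-0.0003],"rot":[0,0,0]},
    {"xyz":[-0.0042,0,-0.0003],"rot":[0,0,0]},
    {"xyz":[-0.0046,0,-0.0003],"rot":[0,0,0]},
    {"xyz":[-0.0046,0,-0.0003],"rot":[0,0,0]},
    {"xyz":[-0.0046,0,-0.0003],"rot":[0,0,0]}
  ]
}}

```text
t: 10.32
tcp_pos: [580.9, -23.2, 53.8]
tcp_rot: [-0.415, -3.106, -0.001]
contact_force: [-11.1, 2.5, 1.1]
finger_gap: 11.7
grasp_force: 80.8
```

>>> {"method": "play_rows", "body": {
  "rows": [
    {"xyz":[0,0,0],"rot":[0,0,0]},
    {"xyz":[0,0,0],"rot":[0,0,0]},
    {"xyz":[0,0,0],"rot":[0,0,0]},
    {"xyz":[0,0,0],"rot":[0,0,0]}
  ]
}}

```text
t: 10.65
tcp_pos: [580.9, -23.2, 53.8]
tcp_rot: [-0.415, -3.106, -0.001]
contact_force: [-11.7, 2.9, 1.8]
finger_gap: 11.4
grasp_force: 80.8
```

>>> {"method": "play_rows", "body": {
  "rows": [
    {"xyz":[-0.0004,0,-0.0002],"rot":[0,0,0]},
    {"xyz":[-0.0008,0,-0.0003],"rot":[0,0,0]},
    {"xyz":[-0.0012,0,-0.0005],"rot":[0,0,0]},
    {"xyz":[-0.0015,0,-0.0005],"rot":[0,0,0]},
    {"xyz":[-0.0015,0,-0.0005],"rot":[0,0,0]},
    {"xyz":[-0.0015,0,-0.0005],"rot":[0,0,0]},
    {"xyz":[-0.0015,0,-0.0005],"rot":[0,0,0]}
  ]
}}

```text
t: 11.23
tcp_pos: [581.8, -23.5, 53.8]
tcp_rot: [-0.415, -3.105, -0.002]
contact_force: [-12.0, 3.2, 0.3]
finger_gap: 11.4
grasp_force: 80.7
```

```bash
python3 - <<'E'
from station import sensors, read_camera
from h import *
s=sensors.get_state(); f=s["contact_force"]; d=np.array([.965,-.263,0]); print(s["t"],s["tcp_pos"],s["tcp_rot"],f,f@d,(s["tcp_pos"]-[615.75,-32.5,0])@d+41)
c=read_camera("side"); np.savez("pics/side4.npz",**c)
cv2.imwrite("pics/c4.png",cv2.resize(c["img"][150:220,280:370],(774,602),interpolation=3)[:598])
E
```

```text
11.2333 [581.81299268 -23.48083333  53.83814822] [-4.14609632e-01 -3.10473416e+00 -1.57656326e-03] [-12.00818656   3.18923595   0.3229662 ] -12.426669086124313 5.878747099712932
```

View pics/c4.png

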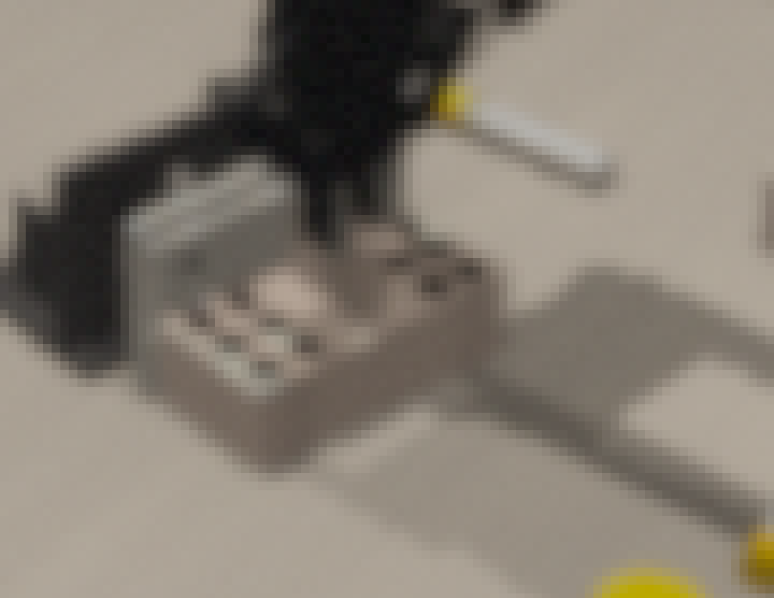

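Flush, upright, centred. Fitting the force readings gives bench friction of about 1.6 N, so the plate sees about 10.8 N. I'll nudge in about 1 mm more and hold.

>>> {"method": "play_rows", "body": {
  "rows": [
    {"xyz":[-0.0004,0,0],"rot":[0,0,0]},
    {"xyz":[-0.0008,0,0],"rot":[0,0,0]},
    {"xyz":[-0.0012,0,0],"rot":[0,0,0]},
    {"xyz":[-0.0012,0,0],"rot":[0,0,0]},
    {"xyz":[-0.0012,0,0],"rot":[0,0,0]},
    {"xyz":[-0.0012,0,0],"rot":[0,0,0]},
    {"xyz":[-0.0012,0,0],"rot":[0,0,0]},
    {"xyz":[-0.0012,0,0],"rot":[0,0,0]},
    {"xyz":[-0.0012,0,0],"rot":[0,0,0]},
    {"xyz":[-0.0012,0,0],"rot":[0,0,0]}
  ]
}}

```text
t: 12.12
tcp_pos: [582.6, -23.7, 53.9]
tcp_rot: [-0.415, -3.104, -0.002]
contact_force: [-13.1, 3.4, 2.6]
finger_gap: 11.2
grasp_force: 80.8
```

>>> {"method": "play_rows", "body": {
  "rows": [
    {"xyz":[0,0,0],"rot":[0,0,0]},
    {"xyz":[0,0,0],"rot":[0,0,0]},
    {"xyz":[0,0,0],"rot":[0,0,0]},
    {"xyz":[0,0,0],"rot":[0,0,0]},
    {"xyz":[0,0,0],"rot":[0,0,0]},
    {"xyz":[0,0,0],"rot":[0,0,0]},
    {"xyz":[0,0,0],"rot":[0,0,0]},
    {"xyz":[0,0,0],"rot":[0,0,0]},
    {"xyz":[0,0,0],"rot":[0,0,0]},
    {"xyz":[0,0,0],"rot":[0,0,0]}
  ]
}}

```text
t: 12.95
tcp_pos: [582.6, -23.7, 53.8]
tcp_rot: [-0.414, -3.104, -0.002]
contact_force: [-12.9, 4.0, 2.6]
finger_gap: 11.8
grasp_force: 80.8
```

>>> {"method": "play_rows", "body": {
  "rows": [
    {"xyz":[0,0,0],"rot":[0,0,0]},
    {"xyz":[0,0,0],"rot":[0,0,0]},
    {"xyz":[0,0,0],"rot":[0,0,0]},
    {"xyz":[0,0,0],"rot":[0,0,0]},
    {"xyz":[0,0,0],"rot":[0,0,0]},
    {"xyz":[0,0,0],"rot":[0,0,0]},
    {"xyz":[0,0,0],"rot":[0,0,0]},
    {"xyz":[0,0,0],"rot":[0,0,0]},
    {"xyz":[0,0,0],"rot":[0,0,0]},
    {"xyz":[0,0,0],"rot":[0,0,0]}
  ]
}}

```text
t: 13.78
tcp_pos: [582.6, -23.7, 53.8]
tcp_rot: [-0.415, -3.104, -0.002]
contact_force: [-12.9, 2.7, 2.2]
finger_gap: 11.5
grasp_force: 80.8
```

>>> {"method": "play_rows", "body": {
  "rows": [
    {"xyz":[0,0,0],"rot":[0,0,0]},
    {"xyz":[0,0,0],"rot":[0,0,0]},
    {"xyz":[0,0,0],"rot":[0,0,0]},
    {"xyz":[0,0,0],"rot":[0,0,0]},
    {"xyz":[0,0,0],"rot":[0,0,0]},
    {"xyz":[0,0,0],"rot":[0,0,0]},
    {"xyz":[0,0,0],"rot":[0,0,0]},
    {"xyz":[0,0,0],"rot":[0,0,0]},
    {"xyz":[0,0,0],"rot":[0,0,0]},
    {"xyz":[0,0,0],"rot":[0,0,0]}
  ]
}}

```text
t: 14.62
tcp_pos: [582.6, -23.7, 53.9]
tcp_rot: [-0.415, -3.104, -0.002]
contact_force: [-13.1, 4.0, 2.1]
finger_gap: 11.0
grasp_force: 80.8
```

>>> {"method": "play_rows", "body": {
  "rows": [
    {"xyz":[0,0,0],"rot":[0,0,0]},
    {"xyz":[0,0,0],"rot":[0,0,0]},
    {"xyz":[0,0,0],"rot":[0,0,0]},
    {"xyz":[0,0,0],"rot":[0,0,0]},
    {"xyz":[0,0,0],"rot":[0,0,0]},
    {"xyz":[0,0,0],"rot":[0,0,0]},
    {"xyz":[0,0,0],"rot":[0,0,0]},
    {"xyz":[0,0,0],"rot":[0,0,0]},
    {"xyz":[0,0,0],"rot":[0,0,0]},
    {"xyz":[0,0,0],"rot":[0,0,0]}
  ]
}}

```text
t: 15.45
tcp_pos: [582.6, -23.7, 53.8]
tcp_rot: [-0.415, -3.104, -0.002]
contact_force: [-13.9, 3.7, 2.6]
finger_gap: 11.5
grasp_force: 80.8
```

```bash
python3 -c "
from station import hand_in
print(hand_in())"
```

```text
the job is handed in; nothing more can be done
None
```

I handed the job in with the rack still gripped, standing on the bench and pressed against the backing plate. My estimate is about 11–12 N on the plate, steady for over 3 s. From the camera overlays it looked flush and centred; the hand-in gave no verdict.

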